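Load the relay test docks and hold the enabling switch

ROBOT

A 6-joint arm with a two-finger parallel gripper is mounted at the origin on a cart in front of the work surface, level with it; the furniture and walls round the work are solid. World frame = base frame: x ahead of the robot, y to its left, z up, the work surface at z = 0. Lengths are in m, angles in rad, forces in N, time in s.
With the tool pointing down it reaches from about 0.35 to 0.775 m from the base axis. Payload 7.3 kg.
Tool frame: the origin (TCP) lies at the very end of the fingers, on their centre line; the grasp point (between the pads) lies 19 mm behind it (robot.tcp_to_grasp is the z of the grasp point in the tool frame, in m); z points along the fingers, y is the line along which they close (so a half turn about z gives the same grasp; the last joint's range is limited). The gripper opens to 92 mm and grips with 3 to 60 N. Pads are 19 mm wide; open, the fingers measure 130 mm over their backs; the gripper's body (75 mm by 190 mm) begins 47 mm behind the grasp point.
Start: joints at [1.111, 0.342, 1.524, -0, 1.275, -0.146], TCP at [0.162, 0.499, 0.227] pointing down, gripper open.
Joint ranges: [-2.53, 2.53], [-0.77, 2.02], [0.04, 2.7], [-1, 4.14], [0.28, 2.66], [-3.11, 3.11]. Speed limits (rad/s): [2.57, 2.57, 3.14, 3.14, 3.14, 3.14].

INTERFACE

Orientations are given as [roll, pitch, yaw] about the fixed x, y, z axes, in that order (R = Rz(yaw) Ry(pitch) Rx(roll)).
In Python, from cell import monitor, read_camera, get_calibration, job, robot gives the robot as it stands. The module is installed in compiled form; this text tells all that it offers.
- The arm moves only by the tool send_rows, never from a script. Its argument "targets" is a list of rows, each an object with "translation": the shift along the tool's x, y, z in cm, a list of three; "spin": the turn about the tool's z in degrees; "jaw": the opening, from 0 (shut) to 1 (fully open). A call has exactly 5 rows; each row is the pose to reach, as a shift and turn from the pose commanded when the call began, along the tool's axes at that moment; what a row does not reach only later rows make up. A row lasts 1/10 s, in which the tool goes at most 50 mm and 8.59 degrees, less where a joint would pass 70% of its speed; a pose out of reach is approached as far as the arm can. A call with a gripper value outside its range is refused whole. The fingers move at their own pace and stop on an object; "force" is the grip in N (left out, the last holds). Time passes only in rows, so rows that repeat a pose let the fingers close, or fill a call up. It gives the time, the measured TCP pose, the force, the opening and the grip force at its end, in the units of the state.
- monitor.observe(): the state, without advancing time (a new reading comes with each control period).
- read_camera(name): name is "scene" or "top" or "wrist"; returns (picture, depth): 384x512x3 uint8, red, green, blue; 384x512 float32, m along the optical axis (not along the pixel's ray), 0 where there is no reading.
- get_calibration(name): a dict with "intrinsics" (3x3 intrinsics, pixels), "origin" and "orientation" of the camera in the world; the wrist camera has in their place "hand_eye" (4x4, takes a point from camera to tool coordinates, whose origin is the TCP and whose axes are the flange's). Camera axes: x right, y up, looking along -z (the intrinsics and any distortion apply to the point x, -y, -z); pixel columns grow to the right and rows downward; lengths in m; the calibration is good to about 2 mm. A picture is of the moment at which its call begins: read the wrist's pose just before it. get_calibration takes no time and is no camera call.
- job.hand_in(): hands the job in; it is judged then, once.
The state is a dict: "time": time; "qpos": joint angles; "qvel": joint speeds; "joint_efforts": joint torques, N m; "tool_pos": TCP position; "tool_rot": TCP orientation; "contact_force": force on the tool from outside, world axes, zero at the start; "torque": the same for the moment, N m; "opening": finger opening in m; "grip_force": force on a finger pad.
Only numpy, scipy, OpenCV 4.12 (cv2) and the standard library are available. Lean on these libraries where they do the work, as an engineer would, in place of code of your own. Each camera call takes 0.05 s, during which the arm holds its last target. There are 200 camera calls.

TASK

Get the relay test running: stand the two block batteries upright in the two rectangular wells of the blue-walled battery dock, one in each, and stand the relay can upright in the round cup of the relay dock. Then press the red enabling button with the gripper's fingers about half-way, 10 mm down, until its top is level with the green tops of the two posts beside it, and finish while still holding it there; never press it to its bottom stop, and leave the pliers, loupe and coax tee where they are.

Things in the scene. Friction and masses are not known exactly. Their poses are not given: they have to be found in the camera images.
- battery_a: block battery (dark blue with a tan band and two studs on top), standing upright, 18 x 27 x 49 mm (its x, y, z; the studs are the top 3 mm), about 45 g. Origin: centre of its underside; z up. Loose. The two batteries are alike and either may go in either well.
- battery_b: second block battery, the same in all respects as battery_a
- relay: relay can: upright aluminium cylinder with a blue band, 34 mm in diameter, 62 mm tall, about 60 g. Origin: centre of its underside; z up. Loose.
- battery_dock: battery dock, fixed to the desk: black base 76 x 108 x 6 mm (x, y, z) with two rectangular wells with blue walls, side by side along its y. Each well is 40 mm (x) by 44 mm (y) inside; well floors are 6 mm above the desk, walls 4 mm thick with their tops 18 mm above the desk. Origin: centre of the underside; turned about z.
- battery_well_left (a point): centre of the floor of the battery dock's well on its +y side; axes as the dock's
- battery_well_right (a point): centre of the floor of the battery dock's well on its -y side, 48 mm from the other; axes as the dock's
- relay_dock: relay dock, fixed to the desk: grey base 76 x 82 x 6 mm with a round aluminium cup in its middle, 52 mm inside diameter, 60 mm outside; cup floor 6 mm and rim 18 mm above the desk. The two docks may have changed places. Origin: centre of the underside.
- relay_well (a point): centre of the floor of the relay dock's round cup
- switch_box: enabling (dead-man) switch, fixed to the desk: yellow box 62 x 76 mm, top 40 mm above the desk, with the red button in the middle and two posts 8 mm in diameter with green tops, 31 mm either side of the button along the box's y, their tops 70 mm above the desk. Origin: centre of the underside.
- button_top (a point): centre of the flat top of the red mushroom button (42 mm in diameter), 80 mm above the desk when released; moves down with the button
- post_top_level (a point): point on the button's axis at the height of the green post tops, 70 mm above the desk: where the button's top should be held
- enable_button (a joint): how far the red button is pressed down, in m: 0 released, 0.010 level with the post tops, 0.020 bottom stop (must not be reached). A spring pushes it up with about 3 N at 0, 5.5 N at 0.010 and 8 N at 0.020.
- pliers_black: black-handled pliers, 47 x 141 x 13 mm, lying on the desk behind the switch, in front of the low blue and white mixer (furniture, beginning about 0.55 m ahead, right of the middle); a bystander, origin at the centre of its underside
- loupe: black loupe, 37 mm in diameter, 34 mm tall, standing to the right of the switch; a bystander, origin at the centre of its underside
- coax_tee: metal coax tee, 26 x 42 x 12 mm, lying to the right of the switch; a bystander, origin at the centre of its underside

How it is judged:
On the way, in this order (a step that is already met when the one before it is completed fails the run):
1. both batteries stand in their wells, one in each, the relay can stands in its cup, and all are let go (((horizontal distance between battery_a and battery_well_left below 0.019 m and z of battery_a in the frame of battery_well_left below 0.005 m and angle between each of battery_a, battery_b's own z axis and vertical below 0.12 rad and horizontal distance between battery_b and battery_well_right below 0.019 m and z of battery_b in the frame of battery_well_right below 0.005 m) or (horizontal distance between battery_a and battery_well_right below 0.019 m and z of battery_a in the frame of battery_well_right below 0.005 m and angle between each of battery_a, battery_b's own z axis and vertical below 0.12 rad and horizontal distance between battery_b and battery_well_left below 0.019 m and z of battery_b in the frame of battery_well_left below 0.005 m)) and horizontal distance between relay and relay_well below 0.012 m and z of relay in the frame of relay_well below 0.005 m and angle between relay's own z axis and vertical below 0.12 rad and contact force between the fingers and battery_a below 0.1 N and linear speed of each of battery_a, battery_b, relay below 0.03 m/s and contact force between the fingers and battery_b below 0.1 N and contact force between the fingers and relay below 0.1 N), for 0.2 s.
2. the fingers hold the red button about half-way down (value of joint enable_button between 0.0065 and 0.0135 m and contact force between the fingers and switch_box above 3 N), for 0.3 s.
At the end, for the whole second after the job is handed in: One battery stands in each rectangular well and the relay can in the round cup, upright (within 0.12 rad), at rest, not touched by the fingers; the fingers hold the red button 6.5 to 13.5 mm down with more than 3 N as the program finishes and through the second after (all of step 1 and all of step 2); the arm keeps its last pose, push and grip.
It fails at once if the red button is pressed to its bottom stop (more than 18 mm) (value of joint enable_button above 0.018 m).
It fails at once if the pair of pliers is moved by more than 30 mm (distance of pliers_black from where it was at the start of the episode above 0.03 m).
It fails at once if the loupe is moved by more than 30 mm (distance of loupe from where it was at the start of the episode above 0.03 m).
It fails at once if the coax tee is moved by more than 30 mm (distance of coax_tee from where it was at the start of the episode above 0.03 m).
It also fails if it takes over 72 s, if anything falls off the work surface, if the arm or the gripper's body presses on something with over 40 N, if the wrist force passes 120 N, or if a joint passes its speed limit or range.

## Working session

There is one attempt and no reset: what is moved stays moved. The work goes in short steps, Python scripts to look and compute and a tool call to move; the robot and the scene stay as the last step left them, time stands still between calls to the robot, and variables do not carry over. Pictures are saved under pics/ and viewed, at most 10 in all, crops included, and the job is handed in when it is done.

Besides the shell and the picture viewer there is one more tool, called after ">>>" in YAML: its name, and indented under it one key for each argument. send_rows: Moves the arm, as the interface text tells. Its arguments: {"type":"object","properties":{"targets":{"type":"array"},"force":{"type":"number"}},"required":["targets"]}

```bash
mkdir -p pics; cat > h.py <<'E'
import numpy as np, cv2
from scipy.spatial.transform import Rotation as R
from cell import monitor, read_camera, get_calibration, job, robot
def cloud(name):
    s=monitor.observe(); p,d=read_camera(name); c=get_calibration(name)
    K=np.array(c['intrinsics']); v,u=np.mgrid[0:384,0:512]
    P=np.stack([(u-K[0,2])/K[0,0]*d,-(v-K[1,2])/K[1,1]*d,-d],-1)
    if 'hand_eye' in c:
        H=np.array(c['hand_eye']); P=P@H[:3,:3].T+H[:3,3]
        P=P@R.from_euler('xyz',s['tool_rot']).as_matrix().T+s['tool_pos']
    else:
        o=np.array(c['orientation']); M=R.from_euler('xyz',o).as_matrix() if o.size==3 else o
        P=P@M.T+np.array(c['origin'])
    P[d==0]=np.nan
    return p,d,P
def save(n,p,s=1): cv2.imwrite('pics/'+n,cv2.resize(p[:,:,::-1],None,fx=s,fy=s))
E
python3 - <<'E'
from h import *
print(monitor.observe()); print({k:v for k,v in get_calibration('top').items()}); print(get_calibration('wrist'))
for n in ['top','scene']:
    p,d,P=cloud(n); save(n+'0.png',p,1.5); np.savez(n,p=p,P=P)
    print(n,np.nanmedian(P[200:,:,2]))
E
```

```text
{'time': 0.0, 'qpos': array([ 1.11099747e+00,  3.42718452e-01,  1.52504498e+00,  4.95636199e-06,
        1.27540090e+00, -1.45998372e-01]), 'qvel': array([-1.12573475e-03, -3.57632858e-05, -1.28195647e-03, -6.30794098e-04,
        1.84634707e-03, -1.05457372e-03]), 'joint_efforts': array([ 1.07210446e-03, -4.31241131e+01, -2.44225788e+01,  7.18824542e-02,
        5.58572123e-02, -1.28434071e-04]), 'tool_pos': array([0.16184242, 0.49898896, 0.22603743]), 'tool_rot': array([-3.14003839e+00, -2.33337066e-04,  2.82779054e+00]), 'contact_force': array([-0.45195993,  0.34772664,  0.30062997]), 'torque': array([ 0.00783721,  0.00189183, -0.01178825]), 'grip_force': 0.0, 'opening': 0.09177600995694019}
{'intrinsics': array([[373.87752708,   0.        , 260.60697213],
       [  0.        , 373.87752708, 193.82499053],
       [  0.        ,   0.        ,   1.        ]]), 'origin': array([ 0.29121891, -0.11911369,  1.19812528]), 'orientation': array([ 0.2143189 , -0.0029493 , -1.55591994])}
{'intrinsics': array([[271.14630121,   0.        , 252.99577269],
       [  0.        , 271.14630121, 193.29692257],
       [  0.        ,   0.        ,   1.        ]]), 'hand_eye': array([[-2.99469972e-04,  9.67619260e-01,  2.52414101e-01,
         6.74095378e-02],
       [ 9.99999944e-01,  2.52313826e-04,  2.19188382e-04,
        -8.29481318e-04],
       [ 1.48403332e-04,  2.52414153e-01, -9.67619281e-01,
        -1.57896200e-01],
       [ 0.00000000e+00,  0.00000000e+00,  0.00000000e+00,
         1.00000000e+00]])}
top -0.7361461896898993
scene -0.00011161978275092688
```

View pics/top0.png

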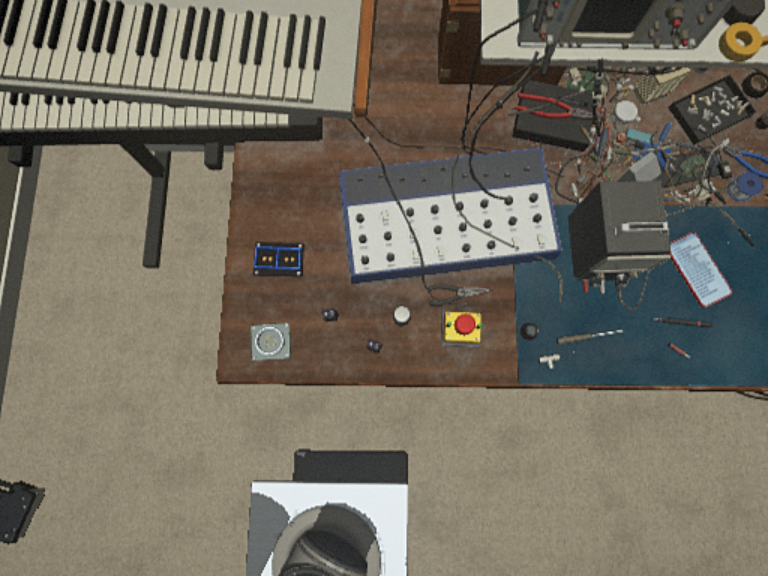

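View pics/scene0.png

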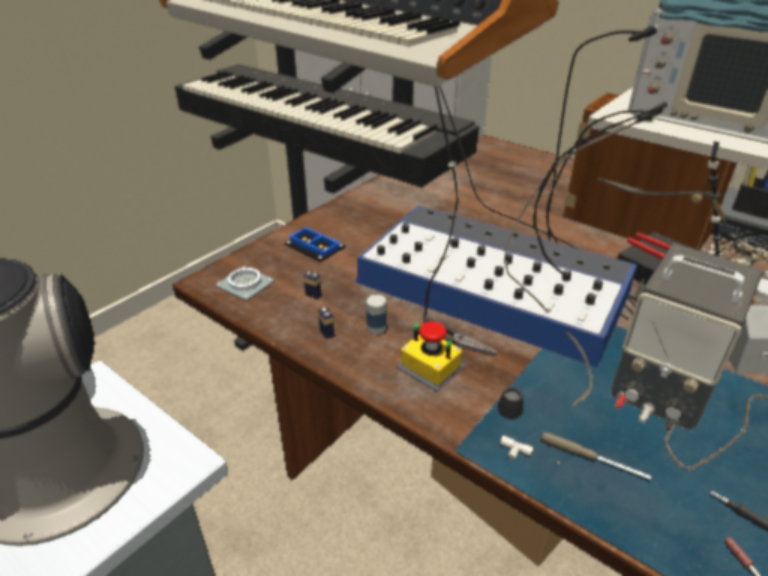

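The top view (at 1.5×) shows the battery dock at (278,260), the relay dock at (270,342), batteries at (330,314) and (374,346), the relay at (402,315), the button at (464,324) and the pliers at (460,293). The scene view agrees.

```bash
python3 - <<'E'
from h import *
z=np.load('top.npz');p=z['p'];P=z['P']
def rep(n,u,v,r,lo,hi):
    u,v=int(u/1.5),int(v/1.5)
    Q=P[v-r:v+r+1,u-r:u+r+1].reshape(-1,3); C=p[v-r:v+r+1,u-r:u+r+1].reshape(-1,3)
    Q=Q[(Q[:,2]>lo)&(Q[:,2]<hi)]
    rc=cv2.minAreaRect((Q[:,:2]*1000).astype(np.float32))
    print(n,len(Q),Q.mean(0).round(4),'rect',np.round(rc[0],1),np.round(rc[1],1),round(rc[2],1))
rep('batA',330,314,10,.035,.06)
rep('batB',374,346,10,.035,.06)
rep('relay',402,315,10,.05,.07)
rep('bdock',278,260,24,.012,.03)
rep('bdockbase',278,260,24,.003,.03)
rep('rdock',270,342,20,.012,.03)
rep('rdockbase',270,342,24,.003,.03)
rep('button',464,324,22,.074,.09)
rep('box',464,324,22,.03,.05)
rep('posts',464,324,22,.062,.073)
rep('pliers',460,295,18,.005,.03)
print(np.nanmean(P[230:245,180:200],(0,1)))
E
```

```text
batA 52 [0.4917 0.011  0.0462] rect [492.5  10.7] [18.2 25.1] 3.4
batB 51 [ 0.4284 -0.0834  0.0476] rect [428.5 -83.3] [26.4 17. ] 71.9
relay 96 [ 0.4912 -0.1407  0.0623] rect [ 491.3 -139.3] [31.3 31. ] 1.6
bdock 170 [0.6203 0.1352 0.0178] rect [617.1 131. ] [103.5  63.5] 84.2
bdockbase 1128 [0.6204 0.1303 0.0078] rect [619.  133.4] [168.8 161.6] 2.4
rdock 95 [0.4373 0.1395 0.0177] rect [437.3 140.7] [64.1 63.9] 0.7
rdockbase 943 [0.4389 0.1366 0.007 ] rect [436.2 139.3] [154.5 156.7] 0.9
button 146 [ 0.4706 -0.2683  0.0803] rect [ 468.2 -270.3] [44.8 42.5] 45.5
box 318 [ 0.4673 -0.2658  0.0403] rect [ 471.9 -268.7] [76.  63.1] 88.8
posts 16 [ 0.4685 -0.2687  0.0691] rect [ 462.9 -267.4] [67.4 23.5] 87.9
pliers 336 [ 0.5557 -0.2611  0.0116] rect [ 545.6 -267.7] [110.2 125.3] 6.5
[0.4068855  0.10571809 0.00401797]
```

```bash
python3 - <<'E'
from h import *
z=np.load('top.npz');p=z['p'].astype(int);P=z['P']
X,Y,Z=P[...,0],P[...,1],P[...,2]
def rect(m):
    Q=P[m]; rc=cv2.minAreaRect((Q[:,:2]*1000).astype(np.float32)); return m.sum(),Q.mean(0).round(4),np.round(rc[0],1),np.round(rc[1],1),round(rc[2],1)
reg=(abs(X-.62)<.09)&(abs(Y-.132)<.09)
blue=(p[...,2]>p[...,0]+50)
print('blue',rect(reg&blue&(Z>.01)))
print('base',rect(reg&((p.sum(-1)<150)|blue)&(Z>.002)))
reg=(abs(X-.437)<.06)&(abs(Y-.14)<.06)
print('rd',rect(reg&(abs(p[...,0]-p[...,2])<25)&(Z>.003)))
reg=(abs(X-.47)<.06)&(abs(Y+.268)<.06)
print('red',rect(reg&(p[...,0]>p[...,1]+90)&(p[...,0]>p[...,2]+90)&(Z>.07)))
for x0 in np.arange(.4,.9,.05):
    print(round(x0,2),[int(1000*np.nanmax(np.where((abs(X-x0)<.025)&(abs(Y-y0)<.025),Z,-.1))) for y0 in np.arange(-.4,.31,.05)])
E
```

```text
blue (np.int64(141), array([0.6196, 0.1333, 0.0179]), array([619.7, 131.2]), array([99.8, 49.7]), 88.4)
base (np.int64(603), array([0.6175, 0.1307, 0.0098]), array([620. , 130.3]), array([105.8,  76.2]), 89.8)
rd (np.int64(557), array([0.4374, 0.1378, 0.0088]), array([437.7, 138.2]), array([76.6, 82.7]), 5.8)
red (np.int64(124), array([ 0.4694, -0.2686,  0.0808]), array([ 469.9, -269. ]), array([36.9, 33.9]), 88.6)
0.4 [9, 6, 6, 6, 7, 7, 52, 48, 7, 6, 25, 23, 6, 6, -100]
0.45 [41, 6, 83, 84, 8, 9, 55, 49, 6, 6, 22, 23, 11, 8, -100]
0.5 [40, 6, 83, 85, 14, 67, 65, 7, 51, 7, 10, 6, 6, 8, -100]
0.55 [9, 14, 18, 17, 28, 6, 66, 70, 7, 6, 7, 8, 8, 6, -100]
0.6 [69, 74, 73, 87, 80, 77, 88, 90, 19, 7, 22, 24, 22, 6, -100]
0.65 [77, 86, 90, 87, 88, 82, 88, 88, 68, 8, 22, 22, 18, 6, -100]
0.7 [87, 89, 88, 87, 89, 89, 78, 88, 71, 9, 7, 8, 8, 8, -100]
0.75 [88, 88, 154, 162, 74, 80, 86, 389, 406, 406, 403, 8, 8, 8, -100]
0.8 [82, 80, 250, 233, 81, 80, 401, 405, 412, 414, 406, 407, 406, 407, 407]
0.85 [198, 309, 298, 423, 84, 88, 415, 418, 417, 416, 417, 418, 417, 417, 416]
```

```bash
cat >> h.py <<'E'
def plan(*wps):
    "wps: (x,y,z,yaw_deg); prints tool-axis shifts (cm) and spin (deg) per call, chained from the measured pose"
    s=monitor.observe(); p=np.array(s['tool_pos']); M=R.from_euler('xyz',s['tool_rot']); print('t',round(s['time'],2),'tcp',p.round(4),np.degrees(s['tool_rot']).round(1),'open',round(s['opening'],4),'F',np.round(s['contact_force'],1),'grip',round(s['grip_force'],1))
    yaw=np.degrees(s['tool_rot'][2])
    for x,y,z,w in wps:
        q=np.array([x,y,z]); print((M.inv().apply(q-p)*100).round(1),'spin',round((yaw-w+180)%360-180,1))
        p=q; yaw=w; M=R.from_euler('xyz',[180,0,w],degrees=True)
E
python3 - <<'E'
from h import *
plan((.27,.34,.20,130),(.38,.17,.18,97),(.492,.011,.15,93.4))
E
```

```text
t 0.1 tcp [0.1619 0.499  0.2261] [-179.9   -0.   162. ] open 0.0919 F [ 0.1  0.1 -0.1] grip 0.0
[-15.2 -11.8   2.6] spin 32.0
[-20.1  -2.5   2. ] spin 33
[-17.1   9.2   3. ] spin 3.6
```

>>> send_rows:
  targets:
    - {"translation": [-3,-2.4,0.5],"spin": 6.4,"jaw": 1}
    - {"translation": [-6,-4.7,1],"spin": 12.8,"jaw": 1}
    - {"translation": [-9.1,-7.1,1.5],"spin": 19.2,"jaw": 1}
    - {"translation": [-12.1,-9.4,2],"spin": 25.6,"jaw": 1}
    - {"translation": [-15.2,-11.8,2.6],"spin": 32,"jaw": 1}

```text
time: 0.6
tool_pos: [0.2706, 0.3389, 0.2004]
tool_rot: [-3.142, 0.0, 2.265]
contact_force: [0.6, 0.1, -1.1]
opening: 0.0912
grip_force: 0.0
```

>>> send_rows:
  targets:
    - {"translation": [-4,-0.5,0.4],"spin": 6.6,"jaw": 1}
    - {"translation": [-8,-1,0.8],"spin": 13.2,"jaw": 1}
    - {"translation": [-12,-1.5,1.2],"spin": 19.8,"jaw": 1}
    - {"translation": [-16,-2,1.6],"spin": 26.4,"jaw": 1}
    - {"translation": [-20.1,-2.5,2],"spin": 33,"jaw": 1}

```text
time: 1.1
tool_pos: [0.3807, 0.1687, 0.1805]
tool_rot: [-3.141, -0.0, 1.689]
contact_force: [0.9, 0.6, -0.1]
opening: 0.0917
grip_force: 0.0
```

>>> send_rows:
  targets:
    - {"translation": [-4,2.2,0.7],"spin": 1,"jaw": 1}
    - {"translation": [-8,4.4,1.4],"spin": 2,"jaw": 1}
    - {"translation": [-12,6.5,2.1],"spin": 3,"jaw": 1}
    - {"translation": [-16,8.6,2.8],"spin": 3.6,"jaw": 1}
    - {"translation": [-17.1,9.2,3],"spin": 3.6,"jaw": 1}

```text
time: 1.6
tool_pos: [0.4942, 0.0084, 0.1497]
tool_rot: [-3.141, 0.001, 1.627]
contact_force: [0.8, 1.2, -0.2]
opening: 0.0918
grip_force: 0.0
```

```bash
python3 - <<'E'
from h import *
p,d,P=cloud('wrist'); save('w1.png',p,1.5); np.savez('w1',p=p,P=P)
m=(P[...,2]>.038)&(P[...,2]<.058)&(abs(P[...,0]-.492)<.03)&(abs(P[...,1]-.011)<.03)
Q=P[m];print(m.sum(),Q.mean(0) if m.sum() else 0, cv2.minAreaRect((Q[:,:2]*1000).astype(np.float32)) if m.sum()>5 else 0)
plan((.492,.011,.025,93.4))
E
```

```text
473 [0.49014627 0.01016824 0.04645507] ((490.230224609375, 9.054415702819824), (17.44260025024414, 26.858699798583984), 9.62147331237793)
t 1.65 tcp [0.4941 0.0086 0.1496] [-180.     0.    93.2] open 0.0921 F [ 1.4 -1.4 -0.2] grip 0.0
[ 0.3 -0.2 12.5] spin -0.2
```

View pics/w1.png

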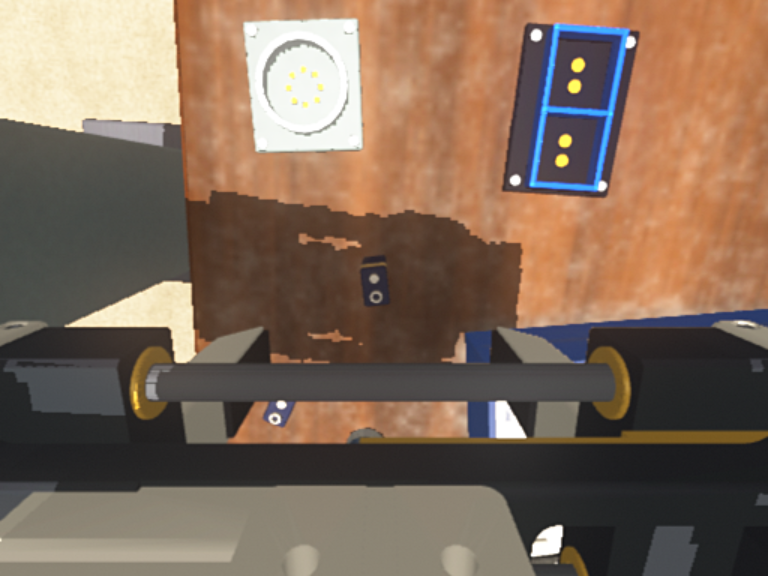

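The wrist view shows battery A under the fingers at (374,282). Battery B is partly hidden at (280,410), the relay dock is at (303,85), and the battery dock is at (572,108), turned slightly.

```bash
python3 - <<'E'
from h import *
z=np.load('w1.npz');p=z['p'].astype(int);P=z['P'];X,Y,Z=P[...,0],P[...,1],P[...,2]
def rect(m):
    Q=P[m]; rc=cv2.minAreaRect((Q[:,:2]*1000).astype(np.float32)); return m.sum(),Q.mean(0).round(4),np.round(rc[0],1),np.round(rc[1],1),round(rc[2],1)
reg=(abs(X-.62)<.09)&(abs(Y-.132)<.09)
print('blue',rect(reg&(p[...,2]>p[...,0]+70)&(Z>.012)))
print('base',rect(reg&(Z>.004)))
reg=(abs(X-.437)<.07)&(abs(Y-.14)<.07)
print('rim',rect(reg&(Z>.012)),'rd',rect(reg&(Z>.004)))
plan((.4902,.0095,.025,99.6))
E
```

```text
blue (np.int64(1526), array([0.6163, 0.1317, 0.0177]), array([617. , 128.8]), array([100.5,  48.8]), 89.7)
base (np.int64(12598), array([0.5935, 0.101 , 0.0872]), array([597.2, 112. ]), array([141.6, 115.6]), 89.2)
rim (np.int64(954), array([0.4346, 0.1371, 0.0172]), array([435.3, 135.2]), array([59., 59.]), 30.8) rd (np.int64(6403), array([0.4357, 0.1362, 0.0077]), array([435.3, 135.3]), array([75.8, 81.9]), 4.6)
t 1.65 tcp [0.4941 0.0086 0.1496] [-180.     0.    93.2] open 0.0921 F [ 1.4 -1.4 -0.2] grip 0.0
[ 0.1 -0.4 12.5] spin -6.4
```

>>> send_rows:
  targets:
    - {"translation": [0.1,-0.4,3],"spin": -6.4,"jaw": 1}
    - {"translation": [0.1,-0.4,6],"spin": -6.4,"jaw": 1}
    - {"translation": [0.1,-0.4,9],"spin": -6.4,"jaw": 1}
    - {"translation": [0.1,-0.4,11.6],"spin": -6.4,"jaw": 0.7}
    - {"translation": [0.1,-0.4,12.8],"spin": -6.4,"jaw": 0.5}
  force: 15

```text
time: 2.15
tool_pos: [0.4864, 0.0138, 0.0209]
tool_rot: [-3.138, -0.001, 1.743]
contact_force: [-0.9, -0.5, 0.6]
opening: 0.08
grip_force: 0.0
```

>>> send_rows:
  targets:
    - {"translation": [0,0,0],"spin": 0,"jaw": 0.3}
    - {"translation": [0,0,0],"spin": 0,"jaw": 0.1}
    - {"translation": [0,0,0],"spin": 0,"jaw": 0.1}
    - {"translation": [0,0,0],"spin": 0,"jaw": 0.1}
    - {"translation": [0,0,0],"spin": 0,"jaw": 0.1}

```text
time: 2.65
tool_pos: [0.4889, 0.0125, 0.0235]
tool_rot: [3.14, 0.0, 1.742]
contact_force: [-0.5, 1.1, 0.1]
opening: 0.0403
grip_force: 0.0
```

```bash
python3 - <<'E'
from h import *
plan((.4902,.0095,.100,99.6),(.53,.08,.11,95),(.618,.154,.10,90),(.618,.154,.029,90))
E
```

```text
t 2.65 tcp [0.4889 0.0125 0.0235] [179.9   0.   99.8] open 0.0403 F [-0.5  1.1  0.1] grip 0.0
[-0.3  0.1 -7.7] spin 0.2
[ 6.3  5.1 -1. ] spin 4.6
[6.6 9.4 1. ] spin 5
[ 0.  -0.   7.1] spin 0
```

>>> send_rows:
  targets:
    - {"translation": [-0.3,0,0],"spin": 0,"jaw": 0.1}
    - {"translation": [-0.3,0,0],"spin": 0,"jaw": 0.1}
    - {"translation": [-0.3,0,0],"spin": 0,"jaw": 0.1}
    - {"translation": [-0.3,0,0],"spin": 0,"jaw": 0.1}
    - {"translation": [-0.3,0,0],"spin": 0,"jaw": 0.1}

```text
time: 3.15
tool_pos: [0.4891, 0.0095, 0.0228]
tool_rot: [3.141, 0.0, 1.742]
contact_force: [0.9, -0.9, 0.3]
opening: 0.0176
grip_force: 15.0
```

>>> send_rows:
  targets:
    - {"translation": [0,0,0],"spin": 0,"jaw": 0.1}
    - {"translation": [0,0,-1],"spin": 0,"jaw": 0.1}
    - {"translation": [0,0,-3],"spin": 0,"jaw": 0.1}
    - {"translation": [0,0,-5.5],"spin": 0,"jaw": 0.1}
    - {"translation": [0,0,-7.5],"spin": 0,"jaw": 0.1}

```text
time: 3.65
tool_pos: [0.489, 0.0097, 0.0993]
tool_rot: [3.141, -0.0, 1.742]
contact_force: [0.3, 0.4, -0.7]
opening: 0.017
grip_force: 15.0
```

```bash
python3 - <<'E'
from h import *
plan((.53,.08,.11,95),(.618,.154,.10,90),(.618,.154,.029,90))
E
```

```text
t 3.65 tcp [0.489  0.0097 0.0993] [180.   -0.   99.8] open 0.017 F [ 0.3  0.4 -0.7] grip 15.0
[ 6.2  5.2 -1.1] spin 4.8
[6.6 9.4 1. ] spin 5
[ 0.  -0.   7.1] spin 0
```

>>> send_rows:
  targets:
    - {"translation": [0.8,0.6,-0.2],"spin": 0.6,"jaw": 0.1}
    - {"translation": [2,1.7,-0.4],"spin": 1.6,"jaw": 0.1}
    - {"translation": [3.4,2.9,-0.6],"spin": 2.7,"jaw": 0.1}
    - {"translation": [4.8,4.1,-0.9],"spin": 3.8,"jaw": 0.1}
    - {"translation": [6.2,5.2,-1.1],"spin": 4.8,"jaw": 0.1}

```text
time: 4.15
tool_pos: [0.5298, 0.0808, 0.1082]
tool_rot: [-3.141, -0.0, 1.657]
contact_force: [-0.6, -0.5, -0.1]
opening: 0.0176
grip_force: 15.0
```

>>> send_rows:
  targets:
    - {"translation": [1.6,2.2,0.2],"spin": 1,"jaw": 0.1}
    - {"translation": [3.3,4.6,0.4],"spin": 2.2,"jaw": 0.1}
    - {"translation": [5,7,0.7],"spin": 3.5,"jaw": 0.1}
    - {"translation": [6,8.6,0.9],"spin": 4.5,"jaw": 0.1}
    - {"translation": [6.6,9.4,1],"spin": 5,"jaw": 0.1}

```text
time: 4.65
tool_pos: [0.6179, 0.1551, 0.0974]
tool_rot: [-3.14, -0.0, 1.571]
contact_force: [0.2, -0.1, -0.7]
opening: 0.0174
grip_force: 15.0
```

>>> send_rows:
  targets:
    - {"translation": [0,0,0],"spin": 0,"jaw": 0.1}
    - {"translation": [0,0,0.6],"spin": 0,"jaw": 0.1}
    - {"translation": [0,0,1.5],"spin": 0,"jaw": 0.1}
    - {"translation": [0,0,2.2],"spin": 0,"jaw": 0.1}
    - {"translation": [0,0,2.5],"spin": 0,"jaw": 0.1}

```text
time: 5.15
tool_pos: [0.6166, 0.153, 0.0725]
tool_rot: [-3.14, 0.0, 1.571]
contact_force: [-0.0, -0.7, 0.3]
opening: 0.0173
grip_force: 15.0
```

```bash
python3 - <<'E'
from h import *
p,d,P=cloud('wrist'); save('w2.png',p,1.5); np.savez('w2',p=p,P=P);X,Y,Z=P[...,0],P[...,1],P[...,2]
def rect(m):
    Q=P[m]; rc=cv2.minAreaRect((Q[:,:2]*1000).astype(np.float32)); return m.sum(),Q.mean(0).round(4),np.round(rc[0],1),np.round(rc[1],1),round(rc[2],1)
reg=(abs(X-.62)<.08)&(abs(Y-.132)<.08); q=p.astype(int)
print('blue',rect(reg&(q[...,2]>q[...,0]+70)&(Z>.012)&(Z<.024)))
plan((.618,.154,.029,90))
E
```

```text
blue (np.int64(938), array([0.6176, 0.1459, 0.0173]), array([617.5, 129.1]), array([100. ,  47.5]), 89.3)
t 5.2 tcp [0.6167 0.153  0.0724] [-179.9    0.    90. ] open 0.0174 F [-0.1  0.2 -0.6] grip 15.0
[0.1 0.1 4.3] spin -0.0
```

View pics/w2.png

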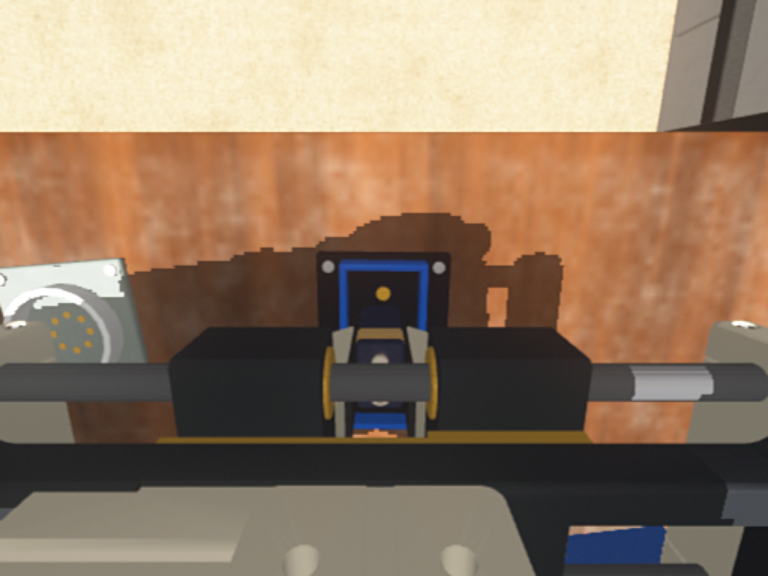

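Battery A at (380,375) is aligned with the left well, whose far wall shows at (383,265). I'll lower it and release.

>>> send_rows:
  targets:
    - {"translation": [0,0.1,0.8],"spin": 0,"jaw": 0.1}
    - {"translation": [0,0.1,1.8],"spin": 0,"jaw": 0.1}
    - {"translation": [0,0.1,2.8],"spin": 0,"jaw": 0.1}
    - {"translation": [0,0.1,3.8],"spin": 0,"jaw": 0.1}
    - {"translation": [0,0.1,4.3],"spin": 0,"jaw": 0.1}

```text
time: 5.7
tool_pos: [0.6177, 0.1534, 0.0291]
tool_rot: [-3.14, 0.0, 1.571]
contact_force: [-0.2, -0.5, -0.8]
opening: 0.0172
grip_force: 15.0
```

>>> send_rows:
  targets:
    - {"translation": [0,0,0],"spin": 0,"jaw": 0.1}
    - {"translation": [0,0,0],"spin": 0,"jaw": 0.3}
    - {"translation": [0,0,0],"spin": 0,"jaw": 0.6}
    - {"translation": [0,0,0],"spin": 0,"jaw": 0.8}
    - {"translation": [0,0,0],"spin": 0,"jaw": 0.8}

```text
time: 6.2
tool_pos: [0.6187, 0.1536, 0.0311]
tool_rot: [3.141, -0.0, 1.571]
contact_force: [-0.5, 0.1, 1.4]
opening: 0.045
grip_force: 0.0
```

>>> send_rows:
  targets:
    - {"translation": [0,0,-1.5],"spin": 0,"jaw": 0.8}
    - {"translation": [0,0,-4.5],"spin": 0,"jaw": 0.8}
    - {"translation": [0,0,-7.5],"spin": 0,"jaw": 0.8}
    - {"translation": [0,0,-8.5],"spin": 0,"jaw": 0.8}
    - {"translation": [0,0,-8.5],"spin": 0,"jaw": 0.8}

```text
time: 6.7
tool_pos: [0.6197, 0.1537, 0.1183]
tool_rot: [3.137, -0.001, 1.571]
contact_force: [0.3, 0.6, -0.5]
opening: 0.0734
grip_force: 0.0
```

```bash
python3 - <<'E'
from h import *
p,d,P=cloud('wrist'); save('w3.png',p,1.5);X,Y,Z=P[...,0],P[...,1],P[...,2]
m=(abs(X-.618)<.04)&(abs(Y-.153)<.04)&(Z>.035)&(Z<.07); Q=P[m]
print(m.sum(),Q.mean(0) if m.sum() else 0, cv2.minAreaRect((Q[:,:2]*1000).astype(np.float32)) if m.sum()>5 else 0)
plan((.50,.01,.12,82),(.4284,-.0834,.10,72),(.4284,-.0834,.022,72))
E
```

```text
655 [0.61770623 0.15499592 0.0517409 ] ((617.5505981445312, 153.3977813720703), (26.149978637695312, 17.077587127685547), 89.44786834716797)
t 6.75 tcp [0.6186 0.1535 0.1164] [179.9  -0.   90. ] open 0.0733 F [-0.4 -0.1  0.2] grip 0.0
[-14.3 -11.9  -0.4] spin 8.0
[-10.2  -5.8   2. ] spin 10
[ 0.  -0.   7.8] spin 0
```

>>> send_rows:
  targets:
    - {"translation": [-2.9,-2.4,-0.1],"spin": 1.6,"jaw": 1}
    - {"translation": [-5.8,-4.8,-0.2],"spin": 3.2,"jaw": 1}
    - {"translation": [-8.7,-7.2,-0.2],"spin": 4.8,"jaw": 1}
    - {"translation": [-11.6,-9.6,-0.3],"spin": 6.4,"jaw": 1}
    - {"translation": [-14.3,-11.9,-0.4],"spin": 8,"jaw": 1}

```text
time: 7.25
tool_pos: [0.4972, 0.0096, 0.1182]
tool_rot: [-3.138, 0.0, 1.43]
contact_force: [0.8, -0.7, -0.9]
opening: 0.0917
grip_force: 0.0
```

>>> send_rows:
  targets:
    - {"translation": [-3,-1.7,0.2],"spin": 3,"jaw": 1}
    - {"translation": [-6,-3.4,0.4],"spin": 6,"jaw": 1}
    - {"translation": [-8.8,-5,0.5],"spin": 9,"jaw": 1}
    - {"translation": [-10.2,-5.8,0.6],"spin": 10,"jaw": 1}
    - {"translation": [-10.2,-5.8,0.6],"spin": 10,"jaw": 1}

```text
time: 7.75
tool_pos: [0.4259, -0.0833, 0.1125]
tool_rot: [-3.138, 0.0, 1.254]
contact_force: [0.2, 0.9, 0.4]
opening: 0.0917
grip_force: 0.0
```

>>> send_rows:
  targets:
    - {"translation": [0,0,0],"spin": 0,"jaw": 1}
    - {"translation": [0,0,0],"spin": 0,"jaw": 1}
    - {"translation": [0,0,0],"spin": 0,"jaw": 1}
    - {"translation": [0,0,0],"spin": 0,"jaw": 1}
    - {"translation": [0,0,0],"spin": 0,"jaw": 1}

```text
time: 8.25
tool_pos: [0.4281, -0.0821, 0.1137]
tool_rot: [-3.142, -0.0, 1.258]
contact_force: [-0.4, -0.4, -0.3]
opening: 0.0916
grip_force: 0.0
```

```bash
python3 - <<'E'
from h import *
p,d,P=cloud('wrist'); save('w4.png',p,1.5);X,Y,Z=P[...,0],P[...,1],P[...,2]
m=(abs(X-.428)<.03)&(abs(Y+.083)<.03)&(Z>.035)&(Z<.058); Q=P[m]
if m.sum()>5:
  r=cv2.minAreaRect((Q[:,:2]*1000).astype(np.float32)); print(m.sum(),Q.mean(0),r)
plan((.4284,-.0834,.022,72))
E
```

```text
629 [ 0.42664122 -0.0839276   0.04612218] ((426.0469055175781, -85.2810287475586), (26.40803337097168, 17.786867141723633), 68.77822875976562)
t 8.3 tcp [ 0.4281 -0.0822  0.1137] [-180.    -0.    72.1] open 0.0921 F [ 0.5 -0.4  0. ] grip 0.0
[-0.1  0.1  9.2] spin 0.1
```

>>> send_rows:
  targets:
    - {"translation": [-0.3,-0.1,2],"spin": 2.6,"jaw": 0.7}
    - {"translation": [-0.3,-0.1,4.5],"spin": 2.6,"jaw": 0.6}
    - {"translation": [-0.3,-0.1,7],"spin": 2.6,"jaw": 0.5}
    - {"translation": [-0.3,-0.1,8.6],"spin": 2.6,"jaw": 0.5}
    - {"translation": [-0.3,-0.1,9.1],"spin": 2.6,"jaw": 0.5}

```text
time: 8.8
tool_pos: [0.4252, -0.0846, 0.0213]
tool_rot: [-3.139, -0.0, 1.212]
contact_force: [0.2, -0.1, 0.7]
opening: 0.0564
grip_force: 0.0
```

>>> send_rows:
  targets:
    - {"translation": [0,0,0],"spin": 0,"jaw": 0.1}
    - {"translation": [0,0,0],"spin": 0,"jaw": 0.1}
    - {"translation": [0,0,0],"spin": 0,"jaw": 0.1}
    - {"translation": [0,0,0],"spin": 0,"jaw": 0.1}
    - {"translation": [0,0,0],"spin": 0,"jaw": 0.1}

```text
time: 9.3
tool_pos: [0.4264, -0.0851, 0.0232]
tool_rot: [3.14, -0.0, 1.212]
contact_force: [0.5, -0.5, 3.0]
opening: 0.0175
grip_force: 15.0
```

>>> send_rows:
  targets:
    - {"translation": [0,0,0],"spin": 0,"jaw": 0.1}
    - {"translation": [0,0,0],"spin": 0,"jaw": 0.1}
    - {"translation": [0,0,0],"spin": 0,"jaw": 0.1}
    - {"translation": [0,0,0],"spin": 0,"jaw": 0.1}
    - {"translation": [0,0,0],"spin": 0,"jaw": 0.1}

```text
time: 9.8
tool_pos: [0.4264, -0.0851, 0.0232]
tool_rot: [3.141, -0.0, 1.212]
contact_force: [0.4, 0.2, 6.8]
opening: 0.0169
grip_force: 15.0
```

>>> send_rows:
  targets:
    - {"translation": [0,0,-0.5],"spin": 0,"jaw": 0.1}
    - {"translation": [0,0,-2],"spin": 0,"jaw": 0.1}
    - {"translation": [0,0,-4.5],"spin": 0,"jaw": 0.1}
    - {"translation": [0,0,-7],"spin": 0,"jaw": 0.1}
    - {"translation": [0,0,-8],"spin": 0,"jaw": 0.1}

```text
time: 10.3
tool_pos: [0.4269, -0.0853, 0.1046]
tool_rot: [3.138, -0.0, 1.212]
contact_force: [0.2, -0.4, -1.1]
opening: 0.0174
grip_force: 15.0
```

```bash
python3 - <<'E'
from h import *
plan((.52,.01,.105,80),(.6176,.106,.10,90),(.6176,.106,.029,90))
E
```

```text
t 10.3 tcp [ 0.4269 -0.0853  0.1046] [179.8  -0.   69.4] open 0.0174 F [ 0.2 -0.4 -1.1] grip 15.0
[12.2  5.4 -0. ] spin -10.6
[11.1  7.9  0.5] spin -10
[ 0.  -0.   7.1] spin 0
```

```bash
python3 - <<'E'
from h import *
plan((.49,.04,.107,80),(.6176,.105,.10,90),(.6176,.105,.029,90))
E
```

```text
t 10.3 tcp [ 0.4269 -0.0853  0.1046] [179.8  -0.   69.4] open 0.0174 F [ 0.2 -0.4 -1.1] grip 15.0
[14.   1.5 -0.2] spin -10.6
[ 8.6 11.4  0.7] spin -10
[ 0.  -0.   7.1] spin 0
```

>>> send_rows:
  targets:
    - {"translation": [2,0.2,-0.1],"spin": -1.5,"jaw": 0.1}
    - {"translation": [5,0.5,-0.1],"spin": -3.8,"jaw": 0.1}
    - {"translation": [8,0.9,-0.2],"spin": -6,"jaw": 0.1}
    - {"translation": [11,1.2,-0.2],"spin": -8.4,"jaw": 0.1}
    - {"translation": [14,1.5,-0.2],"spin": -10.6,"jaw": 0.1}

```text
time: 10.8
tool_pos: [0.4894, 0.0419, 0.1042]
tool_rot: [-3.141, 0.0, 1.398]
contact_force: [-0.4, -0.5, -1.0]
opening: 0.0176
grip_force: 15.0
```

>>> send_rows:
  targets:
    - {"translation": [2.1,2.8,0.2],"spin": -2.5,"jaw": 0.1}
    - {"translation": [4.3,5.7,0.4],"spin": -5,"jaw": 0.1}
    - {"translation": [6.4,8.6,0.5],"spin": -7.5,"jaw": 0.1}
    - {"translation": [8,10.6,0.6],"spin": -9.4,"jaw": 0.1}
    - {"translation": [8.6,11.4,0.7],"spin": -10,"jaw": 0.1}

```text
time: 11.3
tool_pos: [0.6177, 0.1068, 0.0965]
tool_rot: [-3.141, -0.0, 1.573]
contact_force: [0.5, 0.5, -1.4]
opening: 0.017
grip_force: 15.0
```

>>> send_rows:
  targets:
    - {"translation": [0,0,0],"spin": 0,"jaw": 0.1}
    - {"translation": [0,0,0.6],"spin": 0,"jaw": 0.1}
    - {"translation": [0,0,1.5],"spin": 0,"jaw": 0.1}
    - {"translation": [0,0,2.2],"spin": 0,"jaw": 0.1}
    - {"translation": [0,0,2.5],"spin": 0,"jaw": 0.1}

```text
time: 11.8
tool_pos: [0.6155, 0.1053, 0.0716]
tool_rot: [-3.14, 0.0, 1.571]
contact_force: [-1.1, -0.2, -0.6]
opening: 0.0178
grip_force: 15.0
```

```bash
python3 - <<'E'
from h import *
plan((.6176,.105,.029,90))
E
```

```text
t 11.8 tcp [0.6155 0.1053 0.0716] [-179.9    0.    90. ] open 0.0178 F [-1.1 -0.2 -0.6] grip 15.0
[-0.   0.2  4.3] spin -0.0
```

>>> send_rows:
  targets:
    - {"translation": [0,0.1,0.8],"spin": 0,"jaw": 0.1}
    - {"translation": [0,0.1,1.8],"spin": 0,"jaw": 0.1}
    - {"translation": [0,0.1,2.8],"spin": 0,"jaw": 0.1}
    - {"translation": [0,0.1,3.8],"spin": 0,"jaw": 0.1}
    - {"translation": [0,0.1,4.3],"spin": 0,"jaw": 0.1}

```text
time: 12.3
tool_pos: [0.6169, 0.1057, 0.0286]
tool_rot: [-3.14, 0.0, 1.571]
contact_force: [-7.6, -0.5, 23.2]
opening: 0.0173
grip_force: 15.0
```

>>> send_rows:
  targets:
    - {"translation": [0,0,0],"spin": 0,"jaw": 0.1}
    - {"translation": [0,0,0],"spin": 0,"jaw": 0.3}
    - {"translation": [0,0,0],"spin": 0,"jaw": 0.6}
    - {"translation": [0,0,0],"spin": 0,"jaw": 0.8}
    - {"translation": [0,0,0],"spin": 0,"jaw": 0.8}

```text
time: 12.8
tool_pos: [0.6176, 0.1057, 0.0298]
tool_rot: [3.141, -0.0, 1.571]
contact_force: [-0.1, -0.0, 0.9]
opening: 0.0449
grip_force: 0.0
```

>>> send_rows:
  targets:
    - {"translation": [0,0,-1.5],"spin": 0,"jaw": 0.8}
    - {"translation": [0,0,-4.5],"spin": 0,"jaw": 0.8}
    - {"translation": [0,0,-7.5],"spin": 0,"jaw": 0.8}
    - {"translation": [0,0,-8.5],"spin": 0,"jaw": 0.8}
    - {"translation": [0,0,-8.5],"spin": 0,"jaw": 0.8}

```text
time: 13.3
tool_pos: [0.6187, 0.1058, 0.1172]
tool_rot: [3.137, -0.0, 1.571]
contact_force: [-0.3, 1.4, 0.2]
opening: 0.0728
grip_force: 0.0
```

```bash
python3 - <<'E'
from h import *
p,d,P=cloud('wrist'); save('w5.png',p,1.5);X,Y,Z=P[...,0],P[...,1],P[...,2]
for y0 in (.105,.153):
  m=(abs(X-.618)<.03)&(abs(Y-y0)<.024)&(Z>.042)&(Z<.07); Q=P[m]
  print(m.sum(),Q.mean(0) if m.sum() else 0, cv2.minAreaRect((Q[:,:2]*1000).astype(np.float32)) if m.sum()>5 else 0)
plan((.48,.02,.14,90),(.491,-.14,.13,90))
E
```

```text
628 [0.61672273 0.10691976 0.0522754 ] ((616.6746826171875, 105.69120025634766), (25.927461624145508, 16.634851455688477), 89.86820983886719)
712 [0.61766494 0.15330043 0.05254517] ((617.5934448242188, 152.95291137695312), (26.013996124267578, 17.605928421020508), 89.7611083984375)
t 13.35 tcp [0.6177 0.1057 0.1154] [179.9  -0.   90. ] open 0.0734 F [ 0.7  0.3 -0.5] grip 0.0
[ -8.6 -13.8  -2.5] spin 0.0
[-16.    1.1   1. ] spin 0
```

View pics/w5.png

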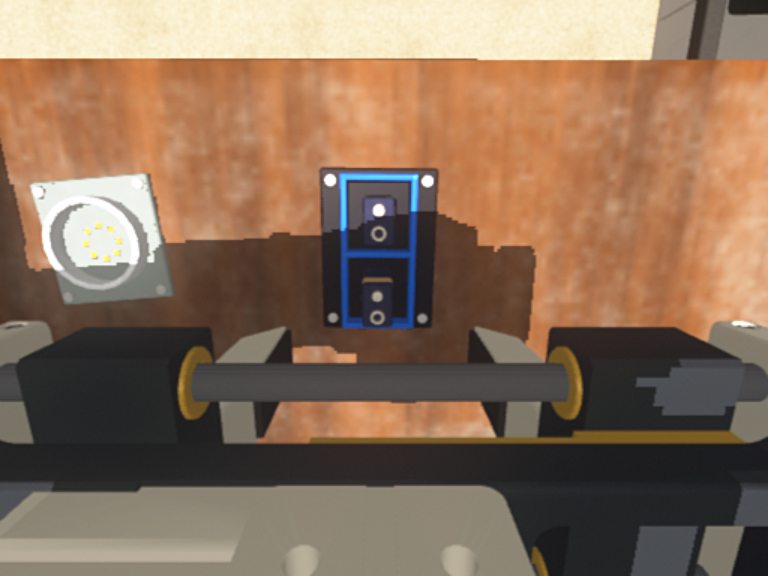

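Both batteries stand upright, centred in their wells at (378,225) and (377,300). Next is the relay.

>>> send_rows:
  targets:
    - {"translation": [-1.7,-2.8,-1],"spin": 0,"jaw": 1}
    - {"translation": [-3.4,-5.5,-1.5],"spin": 0,"jaw": 1}
    - {"translation": [-5.1,-8.3,-2],"spin": 0,"jaw": 1}
    - {"translation": [-6.8,-11,-2.5],"spin": 0,"jaw": 1}
    - {"translation": [-8.6,-13.8,-2.5],"spin": 0,"jaw": 1}

```text
time: 13.85
tool_pos: [0.4778, 0.0192, 0.1388]
tool_rot: [-3.14, -0.0, 1.571]
contact_force: [0.2, -1.0, -0.8]
opening: 0.0916
grip_force: 0.0
```

>>> send_rows:
  targets:
    - {"translation": [-4,0.3,0.2],"spin": 0,"jaw": 1}
    - {"translation": [-8,0.6,0.4],"spin": 0,"jaw": 1}
    - {"translation": [-12,0.9,0.6],"spin": 0,"jaw": 1}
    - {"translation": [-15,1.1,0.8],"spin": 0,"jaw": 1}
    - {"translation": [-16,1.1,1],"spin": 0,"jaw": 1}

```text
time: 14.35
tool_pos: [0.4899, -0.1427, 0.1282]
tool_rot: [-3.14, -0.001, 1.568]
contact_force: [-0.2, 1.0, 0.0]
opening: 0.0917
grip_force: 0.0
```

>>> send_rows:
  targets:
    - {"translation": [0,0,0],"spin": 0,"jaw": 1}
    - {"translation": [0,0,0],"spin": 0,"jaw": 1}
    - {"translation": [0,0,0],"spin": 0,"jaw": 1}
    - {"translation": [0,0,0],"spin": 0,"jaw": 1}
    - {"translation": [0,0,0],"spin": 0,"jaw": 1}

```text
time: 14.85
tool_pos: [0.4907, -0.1395, 0.1299]
tool_rot: [3.141, -0.0, 1.572]
contact_force: [0.7, 0.1, 0.3]
opening: 0.0917
grip_force: 0.0
```

```bash
python3 - <<'E'
from h import *
p,d,P=cloud('wrist'); save('w6.png',p,1.5);X,Y,Z=P[...,0],P[...,1],P[...,2]
m=(abs(X-.491)<.03)&(abs(Y+.14)<.03)&(Z>.055)&(Z<.068); Q=P[m]
print(m.sum(),Q.mean(0) if m.sum() else 0, cv2.minEnclosingCircle((Q[:,:2]*1000).astype(np.float32)) if m.sum()>5 else 0)
m=(X>.5)&(X<.62)&(abs(Y+.14)<.05)
for a in np.arange(.52,.62,.01):
  k=m&(abs(X-a)<.005); print(round(a,2), np.nanmax(Z[k]).round(3) if k.any() else None,end=' ')
plan((.491,-.14,.032,90))
E
```

```text
1149 [ 0.48938365 -0.14204606  0.06163344] ((489.2873840332031, -143.28692626953125), 17.201082229614258)
0.52 0.24 0.53 0.24 0.54 0.24 0.55 0.24 0.56 0.234 0.57 0.219 0.58 0.203 0.59 0.07 0.6 0.086 0.61 0.087 t 14.9 tcp [ 0.4907 -0.1397  0.1298] [180.   -0.   90.1] open 0.0922 F [ 0.2 -0.3  0.2] grip 0.0
[-0.   0.   9.8] spin 0.1
```

>>> send_rows:
  targets:
    - {"translation": [-0.3,-0.1,1],"spin": 0,"jaw": 0.65}
    - {"translation": [-0.3,-0.1,2.5],"spin": 0,"jaw": 0.65}
    - {"translation": [-0.3,-0.1,4.5],"spin": 0,"jaw": 0.65}
    - {"translation": [-0.3,-0.1,6.5],"spin": 0,"jaw": 0.65}
    - {"translation": [-0.3,-0.1,8.5],"spin": 0,"jaw": 0.65}
  force: 15

```text
time: 15.4
tool_pos: [0.4893, -0.1434, 0.0434]
tool_rot: [-3.141, -0.0, 1.571]
contact_force: [0.7, -0.3, 0.2]
opening: 0.0609
grip_force: 0.0
```

>>> send_rows:
  targets:
    - {"translation": [0,0,0.7],"spin": 0,"jaw": 0.65}
    - {"translation": [0,0,1.3],"spin": 0,"jaw": 0.5}
    - {"translation": [0,0,1.3],"spin": 0,"jaw": 0.28}
    - {"translation": [0,0,1.3],"spin": 0,"jaw": 0.28}
    - {"translation": [0,0,1.3],"spin": 0,"jaw": 0.28}

```text
time: 15.9
tool_pos: [0.4901, -0.1436, 0.0325]
tool_rot: [3.14, 0.001, 1.571]
contact_force: [0.1, 0.5, -0.7]
opening: 0.0338
grip_force: 15.0
```

>>> send_rows:
  targets:
    - {"translation": [0,0,0],"spin": 0,"jaw": 0.28}
    - {"translation": [0,0,0],"spin": 0,"jaw": 0.28}
    - {"translation": [0,0,0],"spin": 0,"jaw": 0.28}
    - {"translation": [0,0,0],"spin": 0,"jaw": 0.28}
    - {"translation": [0,0,0],"spin": 0,"jaw": 0.28}

```text
time: 16.4
tool_pos: [0.4901, -0.1436, 0.0324]
tool_rot: [3.14, 0.001, 1.571]
contact_force: [-1.2, 0.6, 4.8]
opening: 0.0335
grip_force: 15.0
```

>>> send_rows:
  targets:
    - {"translation": [0,0,-0.5],"spin": 0,"jaw": 0.28}
    - {"translation": [0,0,-2],"spin": 0,"jaw": 0.28}
    - {"translation": [0,0,-4],"spin": 0,"jaw": 0.28}
    - {"translation": [0,0,-6],"spin": 0,"jaw": 0.28}
    - {"translation": [0,0,-7],"spin": 0,"jaw": 0.28}

```text
time: 16.9
tool_pos: [0.4901, -0.1435, 0.1032]
tool_rot: [3.14, 0.001, 1.571]
contact_force: [0.3, -0.1, -1.2]
opening: 0.0337
grip_force: 15.0
```

```bash
python3 - <<'E'
from h import *
plan((.44,.04,.11,90),(.4365,.1365,.09,90))
E
```

```text
t 16.9 tcp [ 0.4901 -0.1435  0.1032] [179.9   0.   90. ] open 0.0337 F [ 0.3 -0.1 -1.2] grip 15.0
[18.4 -5.  -0.7] spin 0.0
[ 9.6 -0.4  2. ] spin 0
```

>>> send_rows:
  targets:
    - {"translation": [2.5,-0.7,-0.1],"spin": 0,"jaw": 0.28}
    - {"translation": [6.3,-1.7,-0.3],"spin": 0,"jaw": 0.28}
    - {"translation": [10.3,-2.8,-0.4],"spin": 0,"jaw": 0.28}
    - {"translation": [14.4,-3.9,-0.6],"spin": 0,"jaw": 0.28}
    - {"translation": [18.4,-5,-0.7],"spin": 0,"jaw": 0.28}

```text
time: 17.4
tool_pos: [0.4386, 0.042, 0.1086]
tool_rot: [-3.141, -0.0, 1.571]
contact_force: [-0.6, 0.3, -0.5]
opening: 0.0341
grip_force: 15.0
```

>>> send_rows:
  targets:
    - {"translation": [3.5,-0.1,0.4],"spin": 0,"jaw": 0.28}
    - {"translation": [6.5,-0.3,0.9],"spin": 0,"jaw": 0.28}
    - {"translation": [8.7,-0.4,1.5],"spin": 0,"jaw": 0.28}
    - {"translation": [9.6,-0.4,2],"spin": 0,"jaw": 0.28}
    - {"translation": [9.6,-0.4,2],"spin": 0,"jaw": 0.28}

```text
time: 17.9
tool_pos: [0.4349, 0.1371, 0.0879]
tool_rot: [-3.14, 0.0, 1.573]
contact_force: [1.1, -0.2, -0.2]
opening: 0.0336
grip_force: 15.0
```

```bash
python3 - <<'E'
from h import *
from scipy.optimize import least_squares
p,d,P=cloud('wrist'); save('w7.png',p,1.5);X,Y,Z=P[...,0],P[...,1],P[...,2]
m=(abs(X-.437)<.06)&(abs(Y-.138)<.06)&(Z>.015)&(Z<.0205); Q=P[m]*1000
print(m.sum(),Q[:,:2].min(0),Q[:,:2].max(0))
f=least_squares(lambda c:np.maximum(0,abs(np.hypot(Q[:,0]-c[0],Q[:,1]-c[1])-28)-2),[437,137],loss='soft_l1');print(f.x,f.cost)
b=(abs(X-.437)<.055)&(abs(Y-.138)<.055)&(Z>.003)&(Z<.025);B=P[b]*1000;print('base',cv2.minAreaRect(B[:,:2].astype(np.float32)))
plan((.4365,.1365,.039,90))
E
```

```text
639 [405.47081628 117.75408148] [464.59513382 165.44925113]
[435.09202825 135.44360197] 0.9482358455116513
base ((434.5775146484375, 142.78936767578125), (76.05473327636719, 67.4142837524414), 4.601637363433838)
t 17.95 tcp [0.4352 0.1364 0.0883] [-179.9    0.    90.1] open 0.0336 F [ 0.4  0.1 -0.7] grip 15.0
[0.  0.1 4.9] spin 0.1
```

View pics/w7.png

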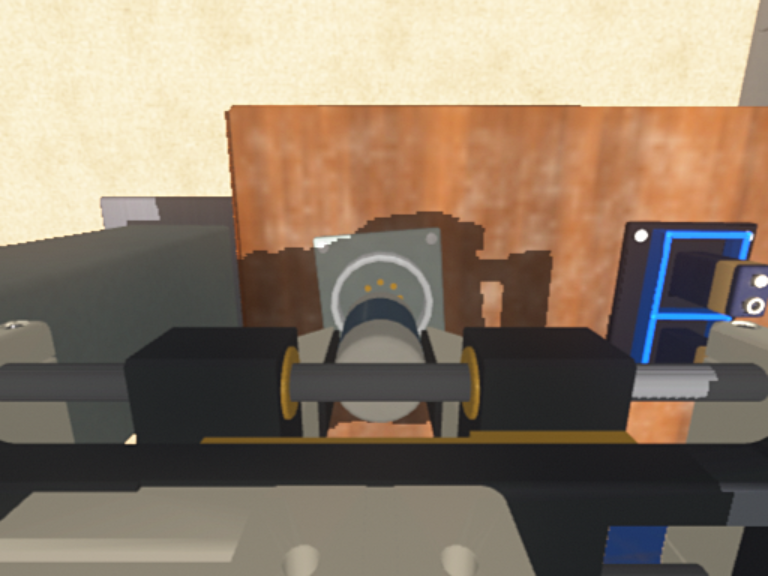

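The relay at (380,370) is lined up with the cup at (381,300). I'll lower and release it.

>>> send_rows:
  targets:
    - {"translation": [-0.1,0,0.8],"spin": 0,"jaw": 0.28}
    - {"translation": [-0.1,0,2],"spin": 0,"jaw": 0.28}
    - {"translation": [-0.1,0,3.2],"spin": 0,"jaw": 0.28}
    - {"translation": [-0.1,0,4.3],"spin": 0,"jaw": 0.28}
    - {"translation": [-0.1,0,5],"spin": 0,"jaw": 0.28}

```text
time: 18.45
tool_pos: [0.4352, 0.1348, 0.0378]
tool_rot: [-3.14, 0.0, 1.57]
contact_force: [-6.8, -1.1, 22.0]
opening: 0.0336
grip_force: 15.0
```

>>> send_rows:
  targets:
    - {"translation": [0,0,0],"spin": 0,"jaw": 0.28}
    - {"translation": [0,0,0],"spin": 0,"jaw": 0.28}
    - {"translation": [0,0,0],"spin": 0,"jaw": 0.5}
    - {"translation": [0,0,0],"spin": 0,"jaw": 0.8}
    - {"translation": [0,0,0],"spin": 0,"jaw": 0.8}

```text
time: 18.95
tool_pos: [0.4357, 0.1357, 0.0389]
tool_rot: [3.141, -0.0, 1.571]
contact_force: [-0.1, 0.6, -0.0]
opening: 0.0534
grip_force: 0.0
```

>>> send_rows:
  targets:
    - {"translation": [0,0,0],"spin": 0,"jaw": 0.9}
    - {"translation": [0,0,-2.5],"spin": 0,"jaw": 0.9}
    - {"translation": [0,0,-5.5],"spin": 0,"jaw": 0.9}
    - {"translation": [0,0,-8],"spin": 0,"jaw": 0.9}
    - {"translation": [0,0,-9],"spin": 0,"jaw": 0.9}

```text
time: 19.45
tool_pos: [0.4366, 0.1359, 0.1309]
tool_rot: [3.138, -0.001, 1.571]
contact_force: [-0.3, -0.2, -1.0]
opening: 0.0823
grip_force: 0.0
```

```bash
python3 - <<'E'
from h import *
p,d,P=cloud('wrist'); save('w8.png',p,1.5);X,Y,Z=P[...,0],P[...,1],P[...,2]
m=(abs(X-.435)<.04)&(abs(Y-.136)<.04)&(Z>.055)&(Z<.08); Q=P[m]*1000
print(m.sum(),Q.mean(0) if m.sum() else 0, cv2.minEnclosingCircle(Q[:,:2].astype(np.float32)) if m.sum()>5 else 0,Z[m].min(),Z[m].max())
m=(abs(X-.437)<.04)&(abs(Y-.138)<.04)&(Z>.015)&(Z<.0205); Q=P[m]*1000
print(Q[:,:2].min(0),Q[:,:2].max(0))
plan((.44,-.06,.15,90),(.469,-.2695,.13,90))
E
```

```text
1252 [435.08752801 137.34275049  67.26579452] ((435.1907653808594, 135.6737823486328), 17.051286697387695) 0.055063756301492586 0.06989747989718265
[405.94347405 113.7050283 ] [464.91450581 165.29133412]
t 19.5 tcp [0.4368 0.1359 0.1312] [179.7  -0.   90. ] open 0.0824 F [ 0.1 -0.8  1.1] grip 0.0
[-19.6   0.3  -1.9] spin 0.0
[-21.    2.9   2. ] spin 0
```

>>> send_rows:
  targets:
    - {"translation": [-3,0,-1],"spin": 0,"jaw": 0}
    - {"translation": [-7,0.1,-1.9],"spin": 0,"jaw": 0}
    - {"translation": [-11,0.2,-1.9],"spin": 0,"jaw": 0}
    - {"translation": [-15.5,0.3,-1.9],"spin": 0,"jaw": 0}
    - {"translation": [-19.6,0.3,-1.9],"spin": 0,"jaw": 0}

```text
time: 20.0
tool_pos: [0.4379, -0.062, 0.1467]
tool_rot: [-3.14, -0.0, 1.571]
contact_force: [0.8, -0.9, -0.1]
opening: 0.047
grip_force: 0.0
```

>>> send_rows:
  targets:
    - {"translation": [-4.5,0.6,0.4],"spin": 0,"jaw": 0}
    - {"translation": [-9,1.2,0.9],"spin": 0,"jaw": 0}
    - {"translation": [-13.5,1.9,1.3],"spin": 0,"jaw": 0}
    - {"translation": [-18,2.5,1.8],"spin": 0,"jaw": 0}
    - {"translation": [-21,2.9,2],"spin": 0,"jaw": 0}

```text
time: 20.5
tool_pos: [0.467, -0.273, 0.1257]
tool_rot: [-3.14, -0.001, 1.569]
contact_force: [-0.7, 0.3, 0.1]
opening: 0.0073
grip_force: 0.0
```

>>> send_rows:
  targets:
    - {"translation": [0,0,0],"spin": 0,"jaw": 0}
    - {"translation": [0,0,0],"spin": 0,"jaw": 0}
    - {"translation": [0,0,0],"spin": 0,"jaw": 0}
    - {"translation": [0,0,0],"spin": 0,"jaw": 0}
    - {"translation": [0,0,0],"spin": 0,"jaw": 0}

```text
time: 21.0
tool_pos: [0.4678, -0.2693, 0.1279]
tool_rot: [3.141, -0.0, 1.573]
contact_force: [-0.3, -0.0, 0.4]
opening: 0.0007
grip_force: 0.0
```

```bash
python3 - <<'E'
from h import *
p,d,P=cloud('wrist'); save('w9.png',p,1.5);X,Y,Z=P[...,0],P[...,1],P[...,2]
q=p.astype(int); reg=(abs(X-.469)<.06)&(abs(Y+.2695)<.06)
red=reg&(q[...,0]>q[...,1]+80)&(q[...,0]>q[...,2]+80)&(Z>.07)&(Z<.09)
print(red.sum(),P[red].mean(0) if red.any() else 0,np.nanmedian(Z[red]),P[red].min(0),P[red].max(0))
g=reg&(q[...,1]>q[...,0]+40)&(Z>.06)&(Z<.08); print('green',g.sum(),P[g].mean(0) if g.any() else 0)
plan((.469,-.2695,.085,90))
E
```

```text
1162 [ 0.46887831 -0.26543294  0.07983957] 0.07986926307633326 [ 0.44997809 -0.27790725  0.07675689] [ 0.48785466 -0.25241296  0.08196231]
green 48 [ 0.46984553 -0.23908718  0.06938662]
t 21.05 tcp [ 0.4678 -0.2695  0.1279] [180.    0.   90.1] open 0.0006 F [-0.3  0.3  0.3] grip 0.0
[0.  0.1 4.3] spin 0.1
```

View pics/w9.png

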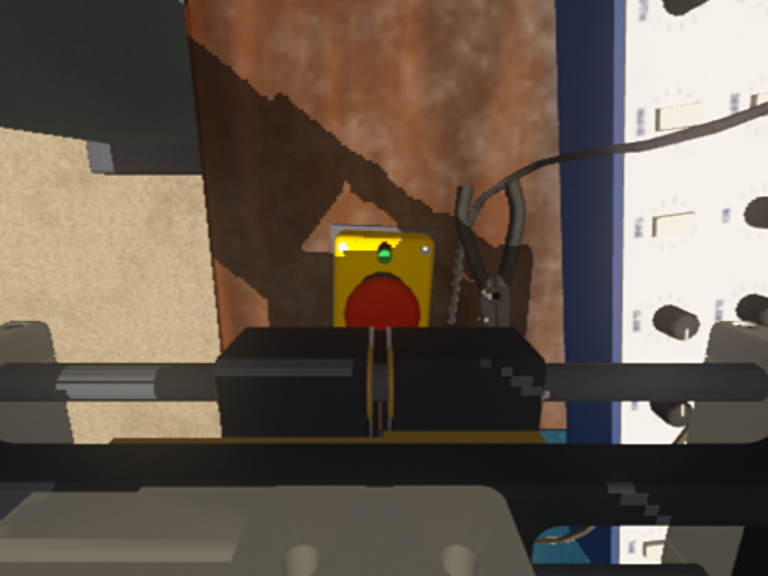

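The closed fingers hang centred over the red button at (382,300). The near green post is at (385,253). I'll press in stages.

>>> send_rows:
  targets:
    - {"translation": [0,0.1,1],"spin": 0,"jaw": 0}
    - {"translation": [0,0.1,2.2],"spin": 0,"jaw": 0}
    - {"translation": [0,0.1,3.4],"spin": 0,"jaw": 0}
    - {"translation": [0,0.1,4.2],"spin": 0,"jaw": 0}
    - {"translation": [0,0.1,4.4],"spin": 0,"jaw": 0}

```text
time: 21.55
tool_pos: [0.4679, -0.2699, 0.082]
tool_rot: [-3.139, -0.002, 1.571]
contact_force: [-0.9, -0.5, 0.0]
opening: 0.0002
grip_force: 0.0
```

>>> send_rows:
  targets:
    - {"translation": [0,0,0.2],"spin": 0,"jaw": 0}
    - {"translation": [0,0,0.5],"spin": 0,"jaw": 0}
    - {"translation": [0,0,0.8],"spin": 0,"jaw": 0}
    - {"translation": [0,0,1],"spin": 0,"jaw": 0}
    - {"translation": [0,0,1],"spin": 0,"jaw": 0}

```text
time: 22.05
tool_pos: [0.4688, -0.2706, 0.0739]
tool_rot: [3.141, 0.0, 1.571]
contact_force: [-1.8, 0.4, 4.6]
opening: 0.0006
grip_force: 2.1
```

```bash
python3 - <<'E'
from h import *
p,d,P=cloud('wrist');X,Y,Z=P[...,0],P[...,1],P[...,2]
q=p.astype(int); reg=(abs(X-.469)<.06)&(abs(Y+.2695)<.06)
red=reg&(q[...,0]>q[...,1]+80)&(q[...,0]>q[...,2]+80)&(Z>.05)&(Z<.09)
print(red.sum(),np.nanmedian(Z[red]),np.percentile(Z[red],90))
g=reg&(q[...,1]>q[...,0]+40)&(Z>.06)&(Z<.08); print('green',g.sum(),np.median(Z[g]) if g.any() else 0)
plan((.469,-.2695,.070,90))
E
```

```text
627 0.07302954411599351 0.074126796414343
green 91 0.0699629630382154
t 22.1 tcp [ 0.4689 -0.2705  0.074 ] [180.   0.  90.] open 0.0008 F [-0.1 -0.2  4.4] grip 2.1
[0.1 0.  0.4] spin 0.0
```

>>> send_rows:
  targets:
    - {"translation": [0,0,0.2],"spin": 0,"jaw": 0}
    - {"translation": [0,0,0.3],"spin": 0,"jaw": 0}
    - {"translation": [0,0,0.4],"spin": 0,"jaw": 0}
    - {"translation": [0,0,0.4],"spin": 0,"jaw": 0}
    - {"translation": [0,0,0.4],"spin": 0,"jaw": 0}

```text
time: 22.6
tool_pos: [0.4689, -0.2706, 0.0698]
tool_rot: [3.141, 0.0, 1.571]
contact_force: [0.0, 0.1, 5.4]
opening: 0.0004
grip_force: 2.7
```

>>> send_rows:
  targets:
    - {"translation": [0,0,0],"spin": 0,"jaw": 0}
    - {"translation": [0,0,0],"spin": 0,"jaw": 0}
    - {"translation": [0,0,0],"spin": 0,"jaw": 0}
    - {"translation": [0,0,0],"spin": 0,"jaw": 0}
    - {"translation": [0,0,0],"spin": 0,"jaw": 0}

```text
time: 23.1
tool_pos: [0.4689, -0.2705, 0.0699]
tool_rot: [3.141, 0.0, 1.571]
contact_force: [-0.5, -0.2, 5.2]
opening: 0.0001
grip_force: 2.7
```

```bash
python3 - <<'E'
from h import *
p,d,P=cloud('wrist');X,Y,Z=P[...,0],P[...,1],P[...,2]
q=p.astype(int); reg=(abs(X-.469)<.06)&(abs(Y+.2695)<.06)
red=reg&(q[...,0]>q[...,1]+80)&(q[...,0]>q[...,2]+80)&(Z>.05)&(Z<.09)
g=reg&(q[...,1]>q[...,0]+40)&(Z>.06)&(Z<.08)
print(np.nanmedian(Z[red]),np.median(Z[g]) if g.any() else 0)
p,d,P=cloud('top');X,Y,Z=P[...,0],P[...,1],P[...,2]
for n,x,y in (('A',.6176,.153),('B',.6167,.1057),('relay',.4352,.1357)):
  m=(abs(X-x)<.03)&(abs(Y-y)<.022)&(Z>.04)&(Z<.08); print(n,m.sum(),P[m].mean(0).round(4))
plan()
E
```

```text
0.06876836150320181 0.0698707109277374
A 52 [0.6188 0.1542 0.0528]
B 60 [0.618  0.1071 0.0526]
relay 0 [nan nan nan]
t 23.2 tcp [ 0.4688 -0.2705  0.0699] [180.   0.  90.] open 0.0005 F [-1.1 -0.3  5.4] grip 2.7<stdin>:9: RuntimeWarning: Mean of empty slice.
  ret = um.true_divide(
```

The button is level with the posts at 5.4 N. The relay gave no points in the top view, so I'm checking whether the arm hides it or it has moved.

```bash
python3 - <<'E'
from h import *
p,d,P=cloud('top'); a=p[120:280,130:350]
p2,d2,P2=cloud('scene'); b=p2[130:290,100:320]
save('chk.png',np.hstack([a,b]),1.8)
X,Y,Z=P2[...,0],P2[...,1],P2[...,2]
m=(abs(X-.4352)<.035)&(abs(Y-.1357)<.035)&(Z>.035)&(Z<.09);print(m.sum(),P2[m].mean(0).round(4) if m.any() else 0,Z[m].max() if m.any() else 0)
E
```

```text
180 [0.4306 0.1296 0.0564] 0.06967605665050702
```

View pics/chk.png

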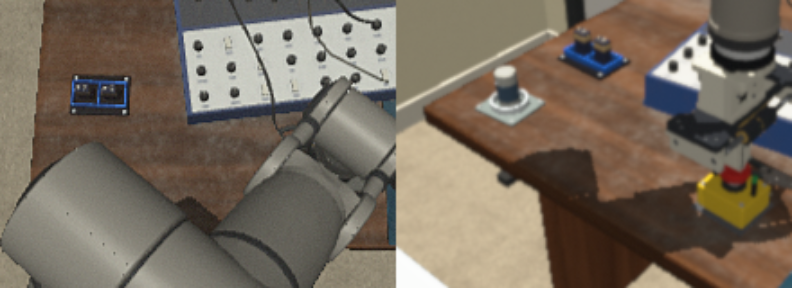

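The arm only hid the relay in the top view. In the scene view it stands in its cup at (505,88), both batteries are in their wells at (583,42) and (603,50), and the button is held at (737,175). I'm handing in.

```bash
python3 -c "
from cell import job
print(job.hand_in())"
```

```text
the job is handed in; nothing more can be done
None
```

The job is handed in, with no verdict returned: both batteries stand in their wells, the relay stands in its cup, and the fingers hold the red button about 10 mm down at 5.4 N.

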